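# Fit the rollers to the fret-wire bender

### The job

Fit out the fret-wire bender for the next job: put the grooved brass roller on the pin of the blue infeed block, the black roller on the pin of the yellow outfeed block, and between and behind them seat the knurled steel drive roller on the flatted drive shaft, turned so that its flat matches the shaft's and it drops fully home. Then put the red cap on top of the drive roller, over the end of the shaft. Leave all four sitting flat, fully down and released, and leave the dye bottle standing where it is.

Things in the scene. Friction and masses are not known exactly. Their poses are not given: they have to be found in the camera images.
- brass_roller: Brass roller with a wire groove round its middle, standing upright on the green cutting mat (its top 11 mm above the bench): 36 mm diameter, 22 mm high, round through bore 13 mm. Origin at the centre of its underside, z up its axis. About 140 g.
- black_roller: Black plastic roller, standing upright on the mat: 36 mm diameter, 22 mm high, round through bore 13 mm. Origin at the centre of its underside, z up its axis. About 60 g.
- drive_roller: Knurled steel drive roller, upright on the mat: 44 mm diameter, 22 mm high, D-shaped through bore (18 mm diameter, its flat 6 mm from the axis, lower edge chamfered). A red stripe on the top face runs outward from the flat. Origin at the centre of its underside, z up, x from the axis toward the flat (along the stripe). About 170 g.
- red_cap: Red fluted cap, standing upright on the mat: 30 mm diameter, 24 mm high, closed top, round bore 12 mm wide and 20 mm deep from below. Origin at the centre of its underside, z up. About 40 g. It goes last, resting on the top face of the drive roller with the thin end of the drive shaft in its bore.
- infeed_block: Blue block, 66 x 42 x 8 mm, fixed on the bender's plate left or right of its middle; a steel pin (10 mm diameter, top 9 mm pointed) stands in its centre. The roller's underside comes to rest on a collar 10 mm above the block's origin; the pin's point is 40 mm above it. Origin at the centre of its underside (40 mm above the bench), z up, x as the bender's.
- outfeed_block: Yellow block, the same size and with the same pin, collar and origin as the blue one, on the other side of the bender's middle.
- drive_seat (a point): Centre of the dark collar on which the drive roller comes to rest, on the drive shaft's axis, 46 mm above the bench; z up, x toward its flat (as the collar's red stripe), to the front. Above it the shaft is a D, 16 mm diameter, flat 5 mm from the axis, for 16 mm, then a round end 8 mm in diameter up to 38 mm, pointed. The bore has 1 mm play, 9 degrees of turn. The motor holds the shaft stiffly.
- bender: Fret-wire bender: grey casing with an aluminium top plate, 160 (x) x 172 (y) mm, fixed. Origin under its centre, 8 mm above the bench and 32 mm below the plate's top face, x away from the switch and speed knob at its front, z up. The drive shaft stands at x = 35, y = 0 mm, the blocks at about x = -30, y = +-42 mm (blue or yellow on either side).
- dye_bottle: Bystander: small amber dropper bottle with a black top, 33 mm wide, 102 mm tall, standing loose on the white bench top left of the work. Origin at the centre of its underside. To be left standing.

How it is judged:
At the end, for the whole second after the job is handed in: Brass roller on the blue block's pin, black on the yellow's, drive roller on the shaft (flat within 0.25 rad): each within 4 mm of its axis, 3 mm of fully down, level within 5 degrees. Red cap on the drive roller: within 5 mm of the axis, 3 mm of resting, level. All at rest (horizontal distance between brass_roller and infeed_block below 0.004 m and z of brass_roller in the frame of infeed_block below 0.013 m and angle between each of brass_roller, black_roller, drive_roller, red_cap's own z axis and vertical below 0.09 rad and horizontal distance between black_roller and outfeed_block below 0.004 m and z of black_roller in the frame of outfeed_block below 0.013 m and horizontal distance between drive_roller and drive_seat below 0.004 m and z of drive_roller in the frame of drive_seat below 0.003 m and angle between the x axis of drive_roller and the x axis of drive_seat, either way round below 0.25 rad and horizontal distance between red_cap and drive_seat below 0.005 m and z of red_cap in the frame of drive_roller between 0.019 and 0.025 m and linear speed of each of brass_roller, black_roller, drive_roller, red_cap below 0.01 m/s); the robot touches nothing.
It fails at once if the dye bottle is pushed more than 30 mm away or knocked over (distance of dye_bottle from where it was at the start of the episode above 0.03 m or angle between dye_bottle's own z axis and vertical above 0.5 rad).
It also fails if it takes over 88 s, if anything falls off the work surface, if the arm or the gripper's body presses on something with over 40 N, if the wrist force passes 120 N, or if a joint passes its speed limit or range.

### The arm

A 6-joint arm with a two-finger parallel gripper is mounted at the origin on the work surface; the furniture and walls round the work are solid. World frame = base frame: x ahead of the robot, y to its left, z up, the work surface at z = 0. Lengths are in m, angles in rad, forces in N, time in s.
With the tool pointing down it reaches from about 0.3 to 0.875 m from the base axis. Payload 6.4 kg.
Tool frame: the origin (TCP) lies on the centre line of the jaws, within the pads' length; the fingertips stand 25 mm ahead of it and the grasp point (between the pads) lies 6 mm ahead of it; z points along the fingers, y is the line along which they close (so a half turn about z gives the same grasp; the last joint's range is limited). The gripper opens to 85 mm and grips with 20 to 120 N. Pads are 22 mm wide; open, the fingers measure 114 mm over their backs; the gripper's body (76 mm by 85 mm) begins 54 mm behind the grasp point. The pads swing forward as they close: fully open they stand 13 mm farther back than shut.
Start: joints at [-1.495, 0.181, 1.607, -0, 1.354, -0.206], TCP at [0.16, -0.552, 0.217] pointing down, gripper open.
Joint ranges: [-2.99, 2.99], [-0.89, 2.07], [0.3, 2.58], [-1.14, 4.28], [0, 2.63], [-3.12, 3.12]. Speed limits (rad/s): [2.57, 2.57, 3.01, 3.14, 3.14, 3.14].

### API

Orientations are given as a unit quaternion [w, x, y, z].
In Python, from bench import get_obs, camera, hand_in, spot_in gives the robot as it stands.
- The arm moves only by the shell command python3 -m jog 'ROWS'. ROWS is JSON, one flat list of numbers, 7 for each row, row after row: the shift along the tool's x, y, z in m, then the turn, a rotation vector about the tool's x, y, z in rad, then the closure, from 0 (fully open) to 1 (shut). A call has 1 to 20 rows; each row is the pose to reach, as a shift and turn from the pose commanded when the call began, along the tool's axes at that moment; what a row does not reach only later rows make up. A row lasts 1/8 s, in which the tool goes at most 62.5 mm and 10.7 degrees, less where a joint would pass 70% of its speed; a pose out of reach is approached as far as the arm can. A call with a gripper value outside its range is refused whole. The fingers move at their own pace and stop on an object; the grip force is fixed at half the most. Time passes only in rows, so rows that repeat a pose let the fingers close. It gives the time, the measured TCP pose, the force, the opening and the grip force at its end, in the units of the state.
- get_obs(): the state, without advancing time (a new reading comes with each control period).
- camera(name): name is "side" or "top" or "wrist"; returns a dict with "frame" (400x640x3 uint8, red, green, blue), "mtx" (3x3 intrinsics, pixels), "distortion" ([k1, k2, p1, p2, k3] as OpenCV has them; the pictures are not rectified), "extrinsics" (4x4, takes a point from camera to world coordinates). Camera axes: x right, y up, looking along -z (the intrinsics and any distortion apply to the point x, -y, -z); pixel columns grow to the right and rows downward; lengths in m; the calibration is good to about 2 mm. A picture is of the moment at which its call begins. There is no depth.
- hand_in(): hands the job in; it is judged then, once.
Trained networks look in a picture, given as the dict that the camera call returned (one of the last four; its "shot" number tells which), for a name from the list of things; names that differ only in an ending like _2 or _b are one class to them, and where a whole thing is asked for, a point or a joint stands for the part that bears it (a point fixed in the world has none). Each returns a list of dicts, best first, with "confidence" (0 to 1); they miss things now and then, are a little off and sometimes report something else, mostly with a low value. They report only what shows in the picture. A call takes as long as a camera call.
- spot_in(picture, name): "xyz" ([x, y, z] in m, in world coordinates, good to about 4 mm: the middle of the surface that is visible of it).
The state is a dict: "time_s": time; "q": joint angles; "dq": joint speeds; "joint_efforts": joint torques, N m; "eef_pos": TCP position; "eef_rot": TCP orientation; "wrist_force": force on the tool from outside, world axes, zero at the start; "torque": the same for the moment, N m; "opening": opening from 0.0 (shut) to 1.0 (fully open); "grasp_force": force on a finger pad.
Only numpy, scipy, OpenCV 4.12 (cv2) and the standard library are available. Lean on these libraries where they do the work, as an engineer would, in place of code of your own. Each camera call takes 0.05 s, during which the arm holds its last target. There are 200 camera calls.

## Working session

There is one attempt and no reset: what is moved stays moved. The work goes in short steps, Python scripts to look and compute and a shell command to move; the robot and the scene stay as the last step left them, time stands still between calls to the robot, and variables do not carry over. Pictures are saved under pics/ and viewed, at most 14 in all, crops included, and the job is handed in when it is done.

```bash
mkdir -p pics; ls; cat > h.py <<'E'
import numpy as np, cv2
from bench import get_obs, camera, hand_in, spot_in
from scipy.spatial.transform import Rotation as R
def rays(p,uv):
    uv=np.array(uv,float).reshape(-1,1,2)
    n=cv2.undistortPoints(uv,np.array(p["mtx"]),np.array(p["distortion"])).reshape(-1,2)
    E=np.array(p["extrinsics"]); d=np.c_[n[:,0],-n[:,1],-np.ones(len(n))]@E[:3,:3].T
    return E[:3,3],d
def onz(p,uv,z):
    o,d=rays(p,uv); return o+d*((z-o[2])/d[:,2])[:,None]
def tri(ps,uvs):
    A=np.zeros((3,3));b=np.zeros(3)
    for p,uv in zip(ps,uvs):
        o,d=rays(p,uv);d=d[0]/np.linalg.norm(d[0]);M=np.eye(3)-np.outer(d,d);A+=M;b+=M@o
    return np.linalg.solve(A,b)
def proj(p,X):
    E=np.linalg.inv(np.array(p["extrinsics"])); c=np.atleast_2d(X)@E[:3,:3].T+E[:3,3]
    c=c*[1,-1,-1]
    return cv2.projectPoints(c.reshape(-1,1,3),np.zeros(3),np.zeros(3),np.array(p["mtx"]),np.array(p["distortion"]))[0].reshape(-1,2)
def save(p,n,crop=None,s=1):
    f=np.array(p["frame"])[:,:,::-1]
    if crop: f=f[crop[1]:crop[3],crop[0]:crop[2]]
    cv2.imwrite(f"pics/{n}.png",cv2.resize(f,None,fx=s,fy=s,interpolation=cv2.INTER_CUBIC))
def R0():
    q=get_obs()["eef_rot"]; return R.from_quat([q[1],q[2],q[3],q[0]])
E
python3 - <<'E'
from h import *
np.set_printoptions(precision=4,suppress=True)
o=get_obs();print(o["eef_pos"],o["eef_rot"],R0().as_matrix())
names="brass_roller black_roller drive_roller red_cap infeed_block outfeed_block bender dye_bottle drive_seat".split()
for c in ["top","side","wrist"]:
    p=camera(c);save(p,c+"0");print(c,np.array(p["extrinsics"])[:3,3])
    for n in names:
        try:
            for r in spot_in(p,n)[:2]: print(n,np.round(r["xyz"],4),round(r["confidence"],2),proj(p,r["xyz"])[0].round())
        except Exception as e: print(n,e)
E
```

```text
pics
[ 0.1599 -0.5517  0.2166] [-0.0009  0.9901  0.1404  0.0001] [[ 0.9606  0.2781 -0.0001]
 [ 0.2781 -0.9606  0.0017]
 [ 0.0003 -0.0017 -1.    ]]
top [ 0.3627 -0.1816  1.0162]
brass_roller [ 0.5251 -0.1842  0.0332] 0.6 [324. 189.]
black_roller [ 0.4599 -0.0879  0.032 ] 0.77 [280. 218.]
drive_roller [ 0.5372 -0.0858  0.0307] 0.82 [280. 184.]
drive_roller [ 0.4501 -0.3103  0.0468] 0.66 [382. 222.]
red_cap [ 0.4499 -0.1692  0.0351] 0.49 [317. 223.]
infeed_block [ 0.4518 -0.3927  0.048 ] 0.57 [420. 221.]
outfeed_block [ 0.4495 -0.3106  0.0454] 0.63 [382. 222.]
bender [ 0.5012 -0.3502  0.0422] 0.71 [399. 199.]
dye_bottle [0.4472 0.0403 0.0583] 0.56 [220. 223.]
drive_seat [ 0.5133 -0.3552  0.0455] 0.63 [401. 194.]
side [0.5074 0.5879 0.4391]
brass_roller [ 0.5215 -0.1705  0.0299] 0.88 [313. 217.]
black_roller [ 0.4621 -0.0755  0.0273] 0.7 [348. 245.]
drive_roller [ 0.54   -0.0748  0.029 ] 0.78 [301. 245.]
red_cap [ 0.4503 -0.1549  0.0277] 0.6 [352. 221.]
infeed_block [ 0.4561 -0.3848  0.0487] 0.65 [342. 164.]
outfeed_block [ 0.4525 -0.2981  0.0491] 0.96 [346. 179.]
bender [ 0.4991 -0.2948  0.0413] 0.84 [324. 183.]
dye_bottle [0.454  0.06   0.0495] 0.58 [360. 283.]
drive_seat [ 0.5161 -0.3478  0.0456] 0.65 [316. 172.]
wrist [ 0.2319 -0.5316  0.3745]
```

```bash
python3 - <<'E'
from h import *
p=camera("top");save(p,"t1",(190,130,460,270),2.9)
p=camera("side");save(p,"s1",(220,110,460,290),3.3)
E
```

```text
(no output)
```

View pics/t1.png

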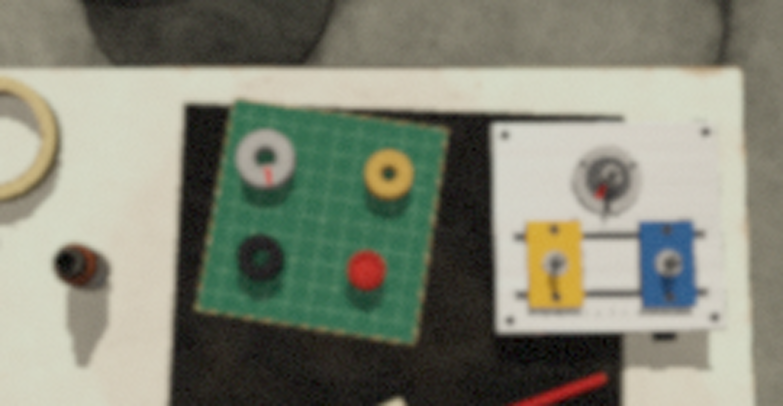

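View pics/s1.png

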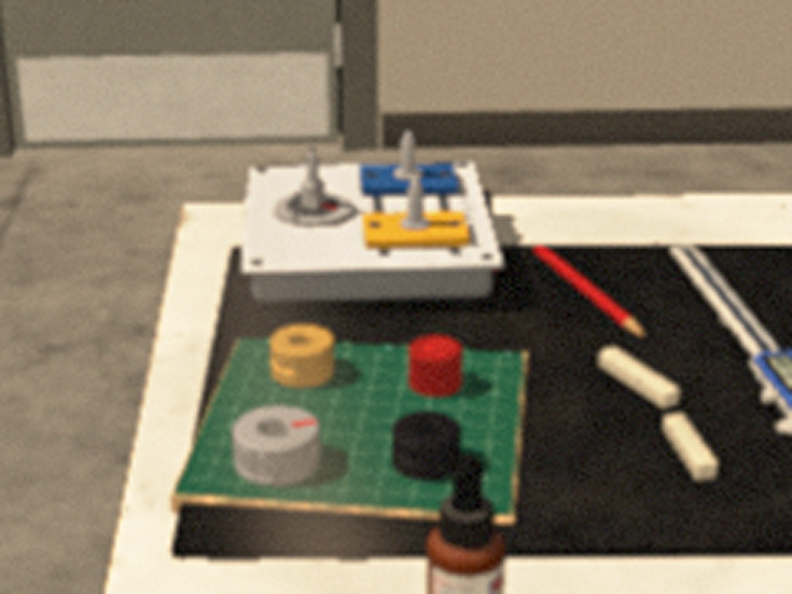

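Top: drive roller (265,157), brass (388,175), black (261,258), cap (366,270). The drive roller's stripe points to the front. On the bender, yellow is at (555,265), blue at (668,263) and the shaft at (605,178). The networks agree. Next I look from nearer with the wrist camera.

```bash
python3 -m jog '[0.30,-0.10,-0.03,0,0,0.28,0.4, 0.30,-0.10,-0.03,0,0,0.28,0.4, 0.30,-0.10,-0.03,0,0,0.28,0.4, 0.30,-0.10,-0.03,0,0,0.28,0.4, 0.30,-0.10,-0.03,0,0,0.28,0.4, 0.30,-0.10,-0.03,0,0,0.28,0.4, 0.30,-0.10,-0.03,0,0,0.28,0.4, 0.30,-0.10,-0.03,0,0,0.28,0.4]'
cat > look.py <<'E'
from h import *; import sys
np.set_printoptions(precision=4,suppress=True)
names=sys.argv[2:]
p=camera("wrist");save(p,sys.argv[1]);np.save("pics/"+sys.argv[1],p,allow_pickle=True)
o=get_obs();print(o["time_s"],o["eef_pos"],o["opening"]);print(R0().as_matrix());print(np.array(p["extrinsics"])[:3])
for n in names:
    for r in spot_in(p,n)[:2]: print(n,np.round(r["xyz"],4),round(r["confidence"],2),proj(p,r["xyz"])[0].round())
E
python3 look.py w1 infeed_block outfeed_block drive_seat bender
```

```text
time_s: 2.6
eef_pos: [0.4191, -0.3737, 0.2472]
eef_rot: [-0.0, 1.0, 0.0, -0.0]
wrist_force: [0.5, -0.6, -0.5]
opening: 0.601
grasp_force: 0.0
2.65 [ 0.419  -0.3739  0.2472] 0.5987530317109564
[[ 1.     -0.0004 -0.0006]
 [-0.0004 -1.      0.0002]
 [-0.0006 -0.0002 -1.    ]]
[[ 0.0006  0.9538  0.3003  0.4943]
 [-1.      0.0007 -0.0003 -0.3744]
 [-0.0005 -0.3003  0.9539  0.4042]]
infeed_block [ 0.4611 -0.092   0.0283] 0.69 [ 92. 129.]
infeed_block [ 0.4576 -0.3922  0.0524] 0.58 [335. 135.]
outfeed_block [ 0.4545 -0.3091  0.0469] 0.73 [265. 137.]
drive_seat [ 0.5185 -0.349   0.046 ] 0.76 [297.  80.]
drive_seat [0.4547 0.0339 0.0108] 0.5 [  4. 132.]
bender [ 0.5138 -0.3485  0.0418] 0.92 [297.  84.]
```

View pics/w1.png

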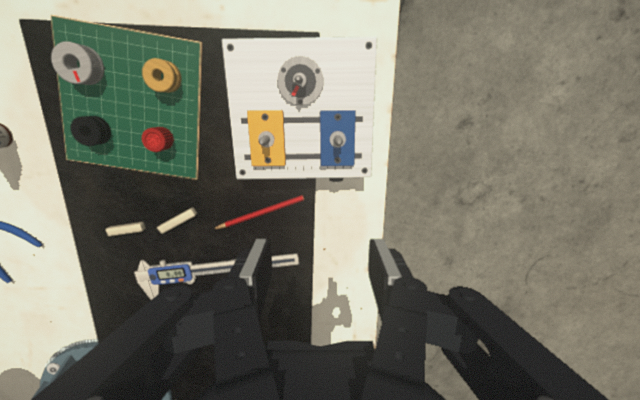

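Yellow pin is at (266,141), blue pin at (338,141), shaft tip at (299,78). I move nearer for accurate views of the bender, then the mat.

```bash
python3 -m jog '[0.04,-0.05,0.09,0,0,0,0.4, 0.04,-0.05,0.09,0,0,0,0.4, 0.04,-0.05,0.09,0,0,0,0.4, 0.04,-0.05,0.09,0,0,0,0.4]' | head -2
python3 look.py w2 infeed_block outfeed_block drive_seat 
python3 -m jog '[-0.02,-0.19,0,0,0,0,0.4, -0.02,-0.19,0,0,0,0,0.4, -0.02,-0.19,0,0,0,0,0.4, -0.02,-0.19,0,0,0,0,0.4, -0.02,-0.19,0,0,0,0,0.4]' |head -2
python3 look.py w3 brass_roller black_roller drive_roller red_cap
python3 - <<'E'
import cv2
a=cv2.imread('pics/w2.png');b=cv2.imread('pics/w3.png')
cv2.imwrite('pics/w2c.png',cv2.resize(a[0:260,220:500],None,fx=2.3,fy=2.3,interpolation=2))
cv2.imwrite('pics/w3c.png',cv2.resize(b[0:260,160:480],None,fx=2.3,fy=2.3,interpolation=2))
E
```

```text
time_s: 3.35
eef_pos: [0.4604, -0.3241, 0.1587]
3.4 [ 0.4606 -0.3246  0.1594] 0.6038395798300776
[[ 1.      0.0011  0.0019]
 [ 0.0011 -1.     -0.0026]
 [ 0.0019  0.0026 -1.    ]]
[[ 0.002   0.9543  0.2988  0.5353]
 [-1.      0.0015  0.0018 -0.3243]
 [ 0.0013 -0.2988  0.9543  0.3158]]
infeed_block [ 0.4589 -0.3918  0.0501] 0.61 [391. 188.]
infeed_block [ 0.5393 -0.0963  0.0322] 0.24 [67. 96.]
outfeed_block [ 0.456  -0.3073  0.0474] 0.74 [301. 190.]
drive_seat [ 0.5204 -0.3499  0.0474] 0.98 [348. 120.]
time_s: 4.18
eef_pos: [0.4406, -0.1335, 0.1586]
4.225 [ 0.4406 -0.1341  0.1584] 0.600818610799852
[[ 1.      0.0013  0.0018]
 [ 0.0013 -1.     -0.0016]
 [ 0.0018  0.0016 -1.    ]]
[[ 0.0028  0.9547  0.2976  0.5153]
 [-1.      0.0022  0.0022 -0.1337]
 [ 0.0015 -0.2976  0.9547  0.3158]]
brass_roller [ 0.5288 -0.186   0.0353] 0.83 [378.  87.]
brass_roller [ 0.4565 -0.3899  0.0492] 0.61 [600. 170.]
black_roller [ 0.4622 -0.0869  0.028 ] 0.75 [272. 159.]
black_roller [ 0.5119 -0.3378  0.041 ] 0.7 [549. 107.]
drive_roller [ 0.5406 -0.0899  0.0342] 0.74 [270.  73.]
red_cap [ 0.4546 -0.3024  0.0488] 0.62 [502. 172.]
red_cap [ 0.4529 -0.1676  0.0339] 0.56 [354. 170.]
```

View pics/w2c.png

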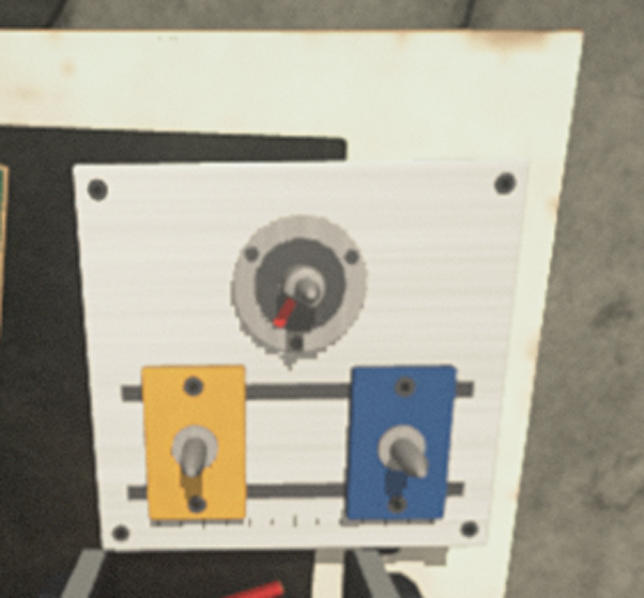

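View pics/w3c.png

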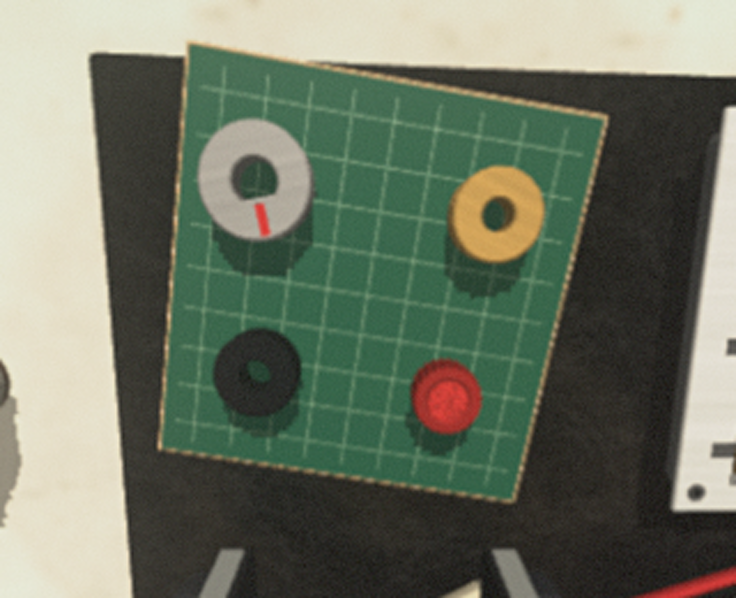

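```bash
python3 - <<'E'
from h import *
np.set_printoptions(precision=4,suppress=True)
w={k:np.load(f"pics/{k}.npy",allow_pickle=True).item() for k in("w1","w2","w3")}
f3=lambda x,y:(x/2.3+160,y/2.3); f2=lambda x,y:(x/2.3+220,y/2.3)
for n,c,z,u1 in[("drive",(255,180.5),.033,(74,62)),("brass",(498,214),.033,(159,74)),("black",(257,371),.033,(89,130)),("cap",(447.5,399),.035,(155,138))]:
    print(n,onz(w["w3"],f3(*c),z)[0],"tri w/ w1",tri([w["w3"],w["w1"]],[f3(*c),u1]))
s=onz(w["w3"],[f3(259,203),f3(265,235)],.033);d=s[1]-s[0];print("drive yaw",np.degrees(np.arctan2(d[1],d[0])),np.linalg.norm(d))
# bender
for n,c,z in[("seat",(300,287),.046),("seat tip",(311,293),.084),("yc",(194,448),.05),("ytip",(191,471),.08),("bc",(402,447),.05),("btip",(421,472),.08)]:
    print(n,onz(w["w2"],f2(*c),z)[0])
s=onz(w["w2"],[f2(292,299),f2(279,325)],.046);d=s[1]-s[0];print("seat yaw",np.degrees(np.arctan2(d[1],d[0])),s)
for a in [(97,189),(505,183),(121,533),(470,528)]: print("screw",onz(w["w2"],f2(*a),.040)[0])
print("tri screws",tri([w["w2"],w["w1"]],[f2(97,189),(230,47)]),tri([w["w2"],w["w1"]],[f2(121,533),(242,171)]))
E
```

```text
drive [ 0.5359 -0.0905  0.033 ] tri w/ w1 [ 0.5366 -0.0898  0.0287]
brass [ 0.5239 -0.1857  0.033 ] tri w/ w1 [ 0.5244 -0.1861  0.0308]
black [ 0.4611 -0.0877  0.033 ] tri w/ w1 [ 0.4599 -0.0867  0.0265]
cap [ 0.4497 -0.1684  0.035 ] tri w/ w1 [ 0.45   -0.169   0.0317]
drive yaw -171.28328779085015 0.01206727061487786
seat [ 0.5164 -0.3522  0.046 ]
seat tip [ 0.5171 -0.352   0.084 ]
yc [ 0.452  -0.3103  0.05  ]
ytip [ 0.4525 -0.3106  0.08  ]
bc [ 0.4526 -0.3958  0.05  ]
btip [ 0.4523 -0.3955  0.08  ]
seat yaw 154.35393370701902 [[ 0.5118 -0.3492  0.046 ]
 [ 0.5018 -0.3444  0.046 ]]
screw [ 0.552  -0.2743  0.04  ]
screw [ 0.5543 -0.4291  0.04  ]
screw [ 0.4093 -0.2768  0.04  ]
screw [ 0.412  -0.4314  0.04  ]
tri screws [ 0.5519 -0.2748  0.0424] [ 0.4129 -0.2782  0.0478]
```

```bash
python3 -m jog '[0.083,0.052,0.06,0,0,0,0.4, 0.083,0.052,0.06,0,0,0,0.4, 0.083,0.052,0.10,0,0,0,0.4, 0.083,0.052,0.118,0,0,0,0.4, 0.083,0.052,0.118,0,0,0,0.4, 0.083,0.052,0.118,0,0,0,1, 0.083,0.052,0.118,0,0,0,1, 0.083,0.052,0.118,0,0,0,1, 0.083,0.052,0.118,0,0,0,1, 0.083,0.052,0.10,0,0,0,1, 0.083,0.052,0.05,0,0,0,1, 0.083,0.052,0.02,0,0,0,1, 0.083,0.052,0.02,0,0,0,1]'
python3 look.py w4
```

```text
time_s: 6.05
eef_pos: [0.5252, -0.186, 0.1419]
eef_rot: [0.002, 1.0, 0.001, 0.003]
wrist_force: [0.4, -0.0, 0.0]
opening: -0.002
grasp_force: 0.0
6.1 [ 0.5239 -0.1852  0.1396] 0.0005291727012784835
[[ 1.      0.0018  0.0032]
 [ 0.0018 -1.     -0.002 ]
 [ 0.0032  0.002  -1.    ]]
[[ 0.0023  0.9559  0.2935  0.5992]
 [-1.      0.0012  0.0041 -0.1858]
 [ 0.0036 -0.2936  0.9559  0.2994]]
```

View pics/w4.png

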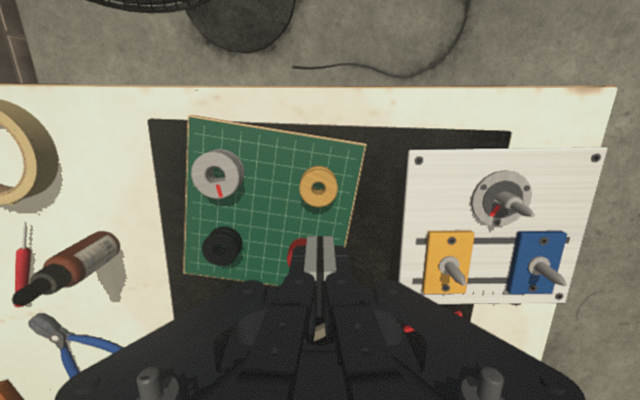

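```bash
python3 - <<'E'
from h import *
np.set_printoptions(precision=4,suppress=True)
w={k:np.load(f"pics/{k}.npy",allow_pickle=True).item() for k in("w1","w2","w3","w4")}
print(w["w4"]["mtx"],w["w4"]["distortion"])
f3=lambda x,y:(x/2.3+160,y/2.3); f2=lambda x,y:(x/2.3+220,y/2.3)
for n,c,u in[("brass",(498,214),(318.5,187)),("drive",(255,180.5),(216,174)),("black",(257,371),(221.5,246))]:
    print(n,onz(w["w4"],u,.033)[0],tri([w["w3"],w["w4"]],[f3(*c),u]))
for z in (.1,.115,.14,.16): print(z,proj(w["w4"],[.5239,-.1855,z]))
E
```

```text
[[294.2538   0.     319.6784]
 [  0.     294.2538 194.8134]
 [  0.       0.       1.    ]] [0.0161 0.     0.     0.     0.    ]
brass [ 0.5251 -0.1859  0.033 ] [ 0.5241 -0.1861  0.0299]
drive [ 0.5374 -0.0912  0.033 ] [ 0.5363 -0.0897  0.0285]
black [ 0.464  -0.0893  0.033 ] [ 0.4595 -0.0862  0.0244]
0.1 [[317.968 213.482]]
0.115 [[317.9248 221.3655]]
0.14 [[317.8369 237.3907]]
0.16 [[317.7469 253.7735]]
```

The jaws closed empty and the brass roller has not moved (318,187). I repeat in stages: go down open, check the pose, then close.

```bash
python3 -m jog '[0,0,0,0,0,0,0.4, 0,0,0,0,0,0,0.4, 0,0,0.05,0,0,0,0.4, 0,0,0.085,0,0,0,0.4, 0,0,0.1,0,0,0,0.4, 0,0,0.1,0,0,0,0.4]'; python3 -m jog '[0,0,0,0,0,0,0.6, 0,0,0,0,0,0,0.7, 0,0,0,0,0,0,1, 0,0,0,0,0,0,1]'; python3 look.py w5; python3 -c "
import cv2
a=cv2.imread('pics/w5.png');cv2.imwrite('pics/w5c.png',cv2.resize(a[120:340,180:460],None,fx=2.5,fy=2.5,interpolation=2))"
```

```text
time_s: 6.85
eef_pos: [0.5222, -0.1842, 0.0364]
eef_rot: [-0.001, 1.0, 0.001, -0.001]
wrist_force: [-0.1, 0.7, 0.1]
opening: 0.599
grasp_force: 0.0
time_s: 7.35
eef_pos: [0.5232, -0.1848, 0.038]
eef_rot: [0.0, 1.0, 0.001, 0.0]
wrist_force: [-0.7, -0.7, 0.2]
opening: 0.001
grasp_force: 0.0
7.4 [ 0.5231 -0.1847  0.0378] -0.0025392166621038686
[[ 1.      0.0018  0.0004]
 [ 0.0018 -1.     -0.0003]
 [ 0.0004  0.0003 -1.    ]]
[[ 0.0022  0.9543  0.2989  0.5981]
 [-1.      0.0021  0.0008 -0.1852]
 [ 0.0001 -0.2989  0.9543  0.1951]]
```

View pics/w5c.png

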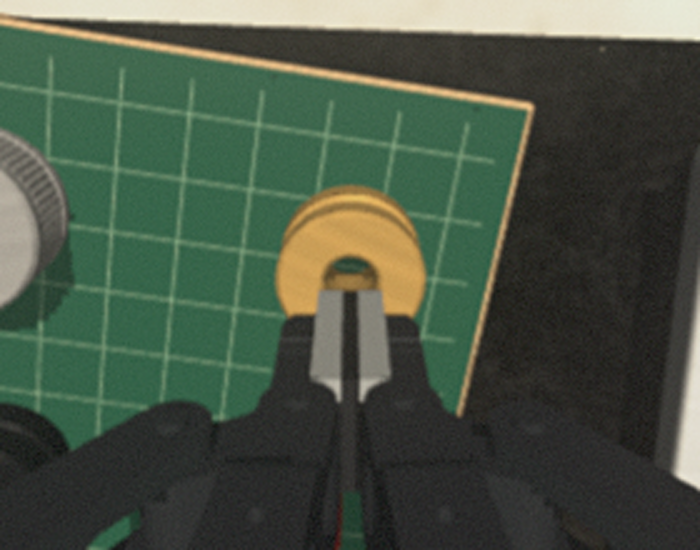

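```bash
python3 - <<'E'
from h import *
np.set_printoptions(precision=4,suppress=True)
w={k:np.load(f"pics/{k}.npy",allow_pickle=True).item() for k in("w3","w4","w5")}
for z in(.005,.013,.023,.033,.043,.053,.063): print(z,proj(w["w5"],[[.5235,-.185,z],[.534,-.185,z]]).ravel(),onz(w["w5"],(320,229),z)[0])
print(tri([w["w3"],w["w5"]],[(498/2.3+160,214/2.3),(320,229)]),tri([w["w4"],w["w5"]],[(318.5,187),(320,229)]))
E
```

```text
0.005 [319.048  215.5935 319.072  201.2164] [ 0.5134 -0.1857  0.005 ]
0.013 [319.0251 219.9927 319.0497 205.1172] [ 0.517  -0.1857  0.013 ]
0.023 [318.994  225.999  319.0193 210.4502] [ 0.5214 -0.1856  0.023 ]
0.033 [318.9594 232.6546 318.9856 216.3692] [ 0.5259 -0.1856  0.033 ]
0.043 [318.9209 240.0709 318.9479 222.9769] [ 0.5303 -0.1856  0.043 ]
0.053 [318.8777 248.3871 318.9055 230.4011] [ 0.5348 -0.1856  0.053 ]
0.063 [318.8289 257.7781 318.8576 238.8037] [ 0.5393 -0.1856  0.063 ]
[ 0.5242 -0.186   0.0295] [ 0.5238 -0.1858  0.0284]
```

The fingertips show at (320,236), which by the calibration puts them about 22 mm behind the reported TCP (z≈0.06), not 25 mm ahead. They therefore closed above the roller. I open, lower 26 mm and verify by picture.

```bash
python3 -m jog '[0,0,0,0,0,0,0.4, 0,0,0,0,0,0,0.4, 0,0,0,0,0,0,0.4, 0,0,0.013,0,0,0,0.4, 0,0,0.026,0,0,0,0.4, 0,0,0.026,0,0,0,0.4]'; python3 look.py w6; python3 -c "
import cv2
a=cv2.imread('pics/w6.png');cv2.imwrite('pics/w6c.png',cv2.resize(a[120:340,180:460],None,fx=2.5,fy=2.5,interpolation=2))"
```

```text
time_s: 8.15
eef_pos: [0.5215, -0.1838, 0.0095]
eef_rot: [-0.001, 1.0, 0.001, -0.002]
wrist_force: [-0.0, 1.1, -0.8]
opening: 0.6
grasp_force: 0.0
8.2 [ 0.5221 -0.1841  0.0103] 0.5968332108235203
[[ 1.      0.0018 -0.0021]
 [ 0.0018 -1.      0.0013]
 [-0.0021 -0.0013 -1.    ]]
[[ 0.0021  0.9531  0.3027  0.597 ]
 [-1.      0.0027 -0.0016 -0.1846]
 [-0.0023 -0.3027  0.9531  0.1663]]
```

View pics/w6c.png

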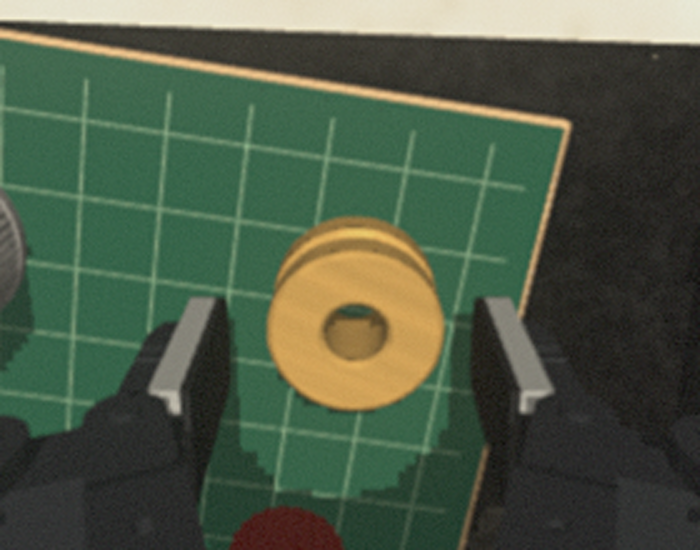

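The pale front edges of the fingers end at row 239, level with the roller's top face (depth 0.150 m). The roller is centred between the pads. I lower 13 mm more and close.

```bash
python3 -m jog '[0.001,0.001,0.013,0,0,0,0.4, 0.001,0.001,0.013,0,0,0,0.4]'; python3 -m jog '[0,0,0,0,0,0,0.6, 0,0,0,0,0,0,0.7, 0,0,0,0,0,0,1, 0,0,0,0,0,0,1]';
```

```text
time_s: 8.45
eef_pos: [0.5232, -0.1853, -0.0027]
eef_rot: [-0.001, 1.0, 0.001, -0.001]
wrist_force: [0.1, 0.0, 0.2]
opening: 0.601
grasp_force: 0.0
time_s: 8.95
eef_pos: [0.5241, -0.1857, -0.0013]
eef_rot: [0.0, 1.0, 0.001, 0.0]
wrist_force: [-0.9, -0.1, -0.2]
opening: 0.404
grasp_force: 59.8
```

```bash
python3 -m jog '[0,0,-0.05,0,0,0,1, 0,0,-0.09,0,0,0,1, -0.0715,0.21,-0.09,0,0,0,1, -0.0715,0.21,-0.09,0,0,0,1, -0.0715,0.21,-0.09,0,0,0,1, -0.0715,0.21,-0.09,0,0,0,1, -0.0715,0.21,-0.09,0,0,0,1, -0.0715,0.21,-0.09,0,0,0,1]'; python3 look.py w7; python3 -c "
import cv2
a=cv2.imread('pics/w7.png');cv2.imwrite('pics/w7c.png',cv2.resize(a[100:340,180:460],None,fx=2.4,fy=2.4,interpolation=2))"
```

```text
time_s: 9.95
eef_pos: [0.4527, -0.3949, 0.088]
eef_rot: [-0.001, 1.0, 0.001, -0.0]
wrist_force: [-0.1, 0.0, -1.7]
opening: 0.399
grasp_force: 60.3
10.0 [ 0.453  -0.3945  0.0881] 0.4019947518391327
[[ 1.      0.0026 -0.0005]
 [ 0.0026 -1.      0.0011]
 [-0.0005 -0.0011 -1.    ]]
[[ 0.002   0.9539  0.3001  0.5278]
 [-1.      0.0023 -0.0009 -0.3956]
 [-0.0016 -0.3001  0.9539  0.245 ]]
```

View pics/w7c.png

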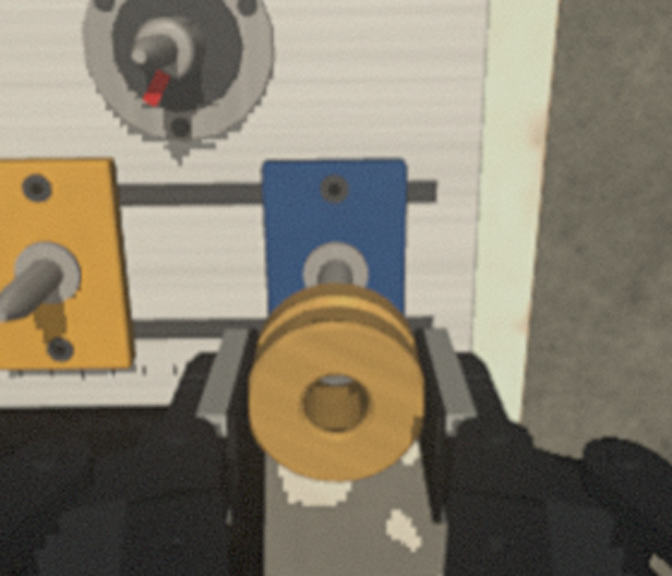

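Brass is held level. The collar shows at crop (335,273), the roller top at (336,400), the seat stripe at (160,75)–(150,103). I compute the offset and the seat angle from this nearer view.

```bash
python3 - <<'E'
from h import *
np.set_printoptions(precision=4,suppress=True)
w=np.load(f"pics/w7.npy",allow_pickle=True).item()
f=lambda x,y:(x/2.4+180,y/2.4+100)
print("collar",onz(w,f(335,273),.05),"ycol",onz(w,f(48,273),.05))
o,d=rays(w,[f(336,400),f(248,400),f(424,400)]); 
dep=294.25*.036/((424-248)/2.4); P=np.array(w["extrinsics"]); fwd=-P[:3,2]
print("roller top",o+d[0]/(d[0]@fwd)*dep)
for z in(.115,.1215,.125):print(onz(w,f(336,400),z))
print("seat collar",onz(w,f(179,45),.046)); s=onz(w,[f(162,73),f(151,104)],.046);d=s[1]-s[0];print(s,np.degrees(np.arctan2(d[1],d[0])))
E
```

```text
collar [[ 0.4523 -0.3954  0.05  ]] ycol [[ 0.4522 -0.3108  0.05  ]]
roller top [ 0.4508 -0.3957  0.1178]
[[ 0.4491 -0.3957  0.115 ]]
[[ 0.453  -0.3957  0.1215]]
[[ 0.4552 -0.3957  0.125 ]]
seat collar [[ 0.5173 -0.3527  0.046 ]]
[[ 0.5098 -0.3475  0.046 ]
 [ 0.5013 -0.3438  0.046 ]] 156.5317149572525
```

```bash
python3 -m jog '[0,0,0.025,0,0,0,1, 0,0,0.04,0,0,0,1, 0,0,0.048,0,0,0,1, 0,0,0.05,0,0,0,1]'; python3 -m jog '[0,0,0,0,0,0,0.45, 0,0,0,0,0,0,0.4,  0,0,-0.03,0,0,0,0.4, 0,0,-0.09,0,0,0,0.4, 0,0,-0.09,0,0,0,0.4]'; python3 look.py w8 black_roller brass_roller
```

```text
time_s: 10.5
eef_pos: [0.4529, -0.3952, 0.038]
eef_rot: [-0.0, 1.0, 0.001, -0.0]
wrist_force: [0.8, -0.1, -0.6]
opening: 0.401
grasp_force: 60.4
time_s: 11.12
eef_pos: [0.4556, -0.3994, 0.1352]
eef_rot: [0.005, 1.0, 0.001, 0.004]
wrist_force: [0.7, 0.8, -0.4]
opening: 0.599
grasp_force: 0.0
11.175 [ 0.4543 -0.3978  0.1322] 0.5990049654241255
[[ 1.      0.0017  0.0044]
 [ 0.0018 -1.     -0.0057]
 [ 0.0044  0.0057 -1.    ]]
[[ 0.0021  0.9562  0.2926  0.5295]
 [-1.     -0.0007  0.0095 -0.3984]
 [ 0.0093 -0.2926  0.9562  0.2928]]
black_roller [ 0.4589 -0.1036  0.0117] 0.57 [  9. 180.]
brass_roller [ 0.4613 -0.3961  0.0753] 0.8 [314. 197.]
brass_roller [ 0.4532 -0.3112  0.0468] 0.74 [217. 196.]
```

```bash
python3 -m jog '[0.008,-0.307,0,0,0,0,0.4, 0.008,-0.307,0,0,0,0,0.4, 0.008,-0.307,0,0,0,0,0.4, 0.008,-0.307,0,0,0,0,0.4, 0.008,-0.307,0,0,0,0,0.4, 0.008,-0.307,0.05,0,0,0,0.4, 0.008,-0.307,0.06,0,0,0,0.4, 0.008,-0.307,0.06,0,0,0,0.4]'; python3 look.py w9 black_roller drive_roller red_cap
```

```text
time_s: 12.28
eef_pos: [0.4593, -0.0888, 0.0676]
eef_rot: [-0.001, 1.0, 0.0, -0.002]
wrist_force: [-0.6, -0.8, 0.4]
opening: 0.597
grasp_force: 0.0
12.325 [ 0.4603 -0.0895  0.0686] 0.598932955313669
[[ 1.      0.0006 -0.0008]
 [ 0.0006 -1.      0.0004]
 [-0.0008 -0.0004 -1.    ]]
[[ 0.0013  0.9531  0.3025  0.5348]
 [-1.      0.0018 -0.0012 -0.0896]
 [-0.0017 -0.3025  0.9531  0.2243]]
black_roller [ 0.461  -0.089   0.0305] 0.69 [319. 211.]
drive_roller [ 0.5381 -0.0906  0.03  ] 0.78 [322.  96.]
red_cap [ 0.456  -0.1634  0.0348] 0.57 [426. 221.]
```

View pics/w9.png

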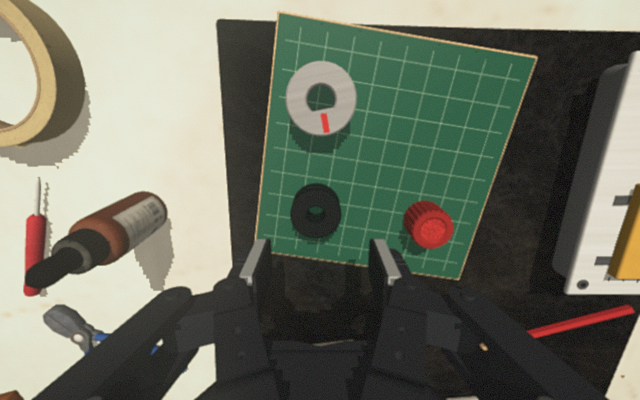

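Black roller's top centre is at (317,211), drive roller's at (321,98) with its stripe (322,114)–(327,132), and the cap's at (432,232).

```bash
python3 - <<'E'
from h import *
np.set_printoptions(precision=4,suppress=True)
w=np.load("pics/w9.npy",allow_pickle=True).item();w3=np.load("pics/w3.npy",allow_pickle=True).item()
f3=lambda x,y:(x/2.3+160,y/2.3)
for n,u,c,z in[("black",(317,212),(257,371),.033),("drive",(321.5,98),(255,180.5),.033),("cap",(432,232),(447.5,399),.035)]:
    print(n,onz(w,u,z-.003),onz(w,u,z),tri([w,w3],[u,f3(*c)]))
# red stripe + roller centre by colour
f=w["frame"].astype(int);m=((f[:,:,0]-f[:,:,1:].max(2))>60);m[:, :300]=0;m[:,345:]=0;m[:100]=0;m[145:]=0
ys,xs=np.nonzero(m);print(len(xs),xs.mean(),ys.mean())
P=onz(w,np.c_[xs,ys],.033);c=P.mean(0);u,s,v=np.linalg.svd(P[:,:2]-c[:2]);d=v[0]*(-np.sign(v[0][0]));print(c,np.degrees(np.arctan2(d[1],d[0])),s)
print("radial",np.degrees(np.arctan2(*(c-onz(w,(321.5,98),.033)[0])[[1,0]])))
E
```

```text
black [[ 0.4603 -0.0875  0.03  ]] [[ 0.4615 -0.0875  0.033 ]] [ 0.4608 -0.0875  0.0313]
drive [[ 0.5367 -0.0904  0.03  ]] [[ 0.5367 -0.0904  0.033 ]] [ 0.5364 -0.0903  0.031 ]
cap [[ 0.4461 -0.1694  0.032 ]] [[ 0.4475 -0.1681  0.035 ]] [ 0.4496 -0.1675  0.0378]
130 324.67692307692306 122.68461538461538
[ 0.5219 -0.0925  0.033 ] -169.24698678022352 [0.0395 0.0138]
radial -172.076687932063
```

```bash
python3 -m jog '[0.001,-0.0015,0.05,0,0,0,0.4, 0.001,-0.0015,0.07,0,0,0,0.4, 0.001,-0.0015,0.07,0,0,0,0.4]'; python3 -m jog '[0,0,0,0,0,0,0.6, 0,0,0,0,0,0,0.7, 0,0,0,0,0,0,1, 0,0,0,0,0,0,1]'
```

```text
time_s: 12.85
eef_pos: [0.4605, -0.0873, -0.0021]
eef_rot: [-0.0, 1.0, 0.001, -0.001]
wrist_force: [0.4, 0.2, 0.1]
opening: 0.6
grasp_force: 0.0
time_s: 13.35
eef_pos: [0.4626, -0.088, 0.0001]
eef_rot: [0.001, 1.0, 0.001, 0.001]
wrist_force: [-1.0, -0.3, 7.7]
opening: 0.4
grasp_force: 60.5
```

```bash
python3 -m jog '[0,0,-0.05,0,0,0,1, 0,0,-0.09,0,0,0,1, -0.009,0.223,-0.09,0,0,0,1, -0.009,0.223,-0.09,0,0,0,1, -0.009,0.223,-0.09,0,0,0,1, -0.009,0.223,-0.09,0,0,0,1, -0.009,0.223,-0.09,0,0,0,1, -0.009,0.223,-0.09,0,0,0,1]'; python3 look.py w10 brass_roller; python3 -c "
import cv2
a=cv2.imread('pics/w10.png');cv2.imwrite('pics/w10c.png',cv2.resize(a[100:340,180:460],None,fx=2.4,fy=2.4,interpolation=2))"
```

```text
time_s: 14.35
eef_pos: [0.4525, -0.3095, 0.0884]
eef_rot: [-0.0, 1.0, 0.001, -0.0]
wrist_force: [-0.2, 0.2, -1.4]
opening: 0.4
grasp_force: 60.2
14.4 [ 0.4526 -0.309   0.0884] 0.4005078524483346
[[ 1.      0.0025 -0.0003]
 [ 0.0025 -1.      0.0008]
 [-0.0003 -0.0008 -1.    ]]
[[ 0.002   0.954   0.2998  0.5275]
 [-1.      0.0022 -0.0004 -0.3102]
 [-0.0011 -0.2998  0.954   0.2455]]
brass_roller [ 0.4581 -0.3956  0.0732] 0.86 [456. 218.]
```

View pics/w10c.png

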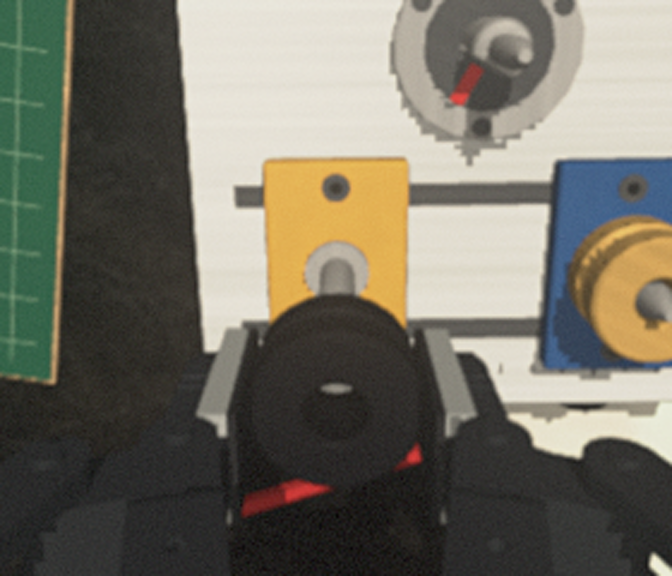

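Black is held over the yellow pin (bore about (335,412)), brass is down on the blue pin, and the stripe runs (480,68)–(458,103). I lower and release, and measure the stripe by colour.

```bash
python3 -m jog '[0,0,0.025,0,0,0,1, 0,0,0.04,0,0,0,1, 0,0,0.048,0,0,0,1, 0,0,0.05,0,0,0,1]'; python3 -m jog '[0,0,0,0,0,0,0.45, 0,0,0,0,0,0,0.4,  0,0,-0.03,0,0,0,0.4, 0,0,-0.09,0,0,0,0.4, 0,0,-0.09,0,0,0,0.4]'; python3 - <<'E'
from h import *
np.set_printoptions(precision=4,suppress=True)
for k,b,c in[("w10",(180+440/2.4,100+55/2.4,180+500/2.4,100+110/2.4),(180+489/2.4,100+43/2.4)),("w7",(180+130/2.4,160-35,180+190/2.4,100+110/2.4),(180+179/2.4,100+45/2.4)),("w2",(220+265/2.3,285/2.3,220+305/2.3,335/2.3),(220+300/2.3,287/2.3))]:
    w=np.load(f"pics/{k}.npy",allow_pickle=True).item();f=w["frame"].astype(int);m=(f[:,:,0]-f[:,:,1:].max(2))>50
    M=np.zeros_like(m);x0,y0,x1,y1=map(int,b);M[y0:y1,x0:x1]=1;ys,xs=np.nonzero(m&M)
    P=onz(w,np.c_[xs,ys],.046);q=P.mean(0);u,s,v=np.linalg.svd(P[:,:2]-q[:2]);d=v[0]*(-np.sign(v[0][0]));C=onz(w,c,.046)[0]
    print(k,len(xs),q,np.degrees(np.arctan2(d[1],d[0])),"collar",C,"radial",np.degrees(np.arctan2(*(q-C)[[1,0]])),s)
    A=np.array([.5168,-.3525]);print(np.degrees(np.arctan2(*(q[:2]-A)[[1,0]])))
E
```

```text
time_s: 14.95
eef_pos: [0.4538, -0.31, 0.039]
eef_rot: [0.0, 1.0, 0.001, 0.001]
wrist_force: [3.2, 4.4, 12.4]
opening: 0.404
grasp_force: 61.8
time_s: 15.58
eef_pos: [0.455, -0.313, 0.1336]
eef_rot: [0.004, 1.0, 0.001, 0.003]
wrist_force: [0.2, 0.2, 0.4]
opening: 0.6
grasp_force: 0.0
w10 107 [ 0.5065 -0.346   0.046 ] 150.3567785714214 collar [ 0.5177 -0.352   0.046 ] radial 152.1745502257497 [0.035  0.0121]
147.81825584000129
w7 83 [ 0.5055 -0.3452  0.046 ] 151.32514585880446 collar [ 0.5173 -0.3527  0.046 ] radial 147.549374846092 [0.0246 0.0101]
147.203276521257
w2 58 [ 0.5063 -0.3458  0.046 ] 151.33792816978533 collar [ 0.5164 -0.3522  0.046 ] radial 147.8062214519121 [0.0257 0.0089]
147.4830649925965
```

```bash
python3 -m jog '[0.084,-0.2205,0,0,0,-0.68,0.3, 0.084,-0.2205,0,0,0,-0.68,0.3, 0.084,-0.2205,0,0,0,-0.68,0.3, 0.084,-0.2205,0,0,0,-0.68,0.3, 0.084,-0.2205,0,0,0,-0.68,0.3, 0.084,-0.2205,0.05,0,0,-0.68,0.3, 0.084,-0.2205,0.06,0,0,-0.68,0.3, 0.084,-0.2205,0.06,0,0,-0.68,0.3]'; python3 look.py w11 drive_roller; python3 -c "
import cv2
a=cv2.imread('pics/w11.png');cv2.imwrite('pics/w11c.png',cv2.resize(a[100:340,180:460],None,fx=2.4,fy=2.4,interpolation=2))"
```

```text
time_s: 16.58
eef_pos: [0.5352, -0.0902, 0.0678]
eef_rot: [-0.001, 0.943, 0.334, -0.001]
wrist_force: [-0.4, -0.2, 0.3]
opening: 0.696
grasp_force: 0.0
16.625 [ 0.5363 -0.0905  0.069 ] 0.698803792367922
[[ 0.7773  0.6291 -0.    ]
 [ 0.6291 -0.7773 -0.0001]
 [-0.0001  0.0001 -1.    ]]
[[ 0.6292  0.7408  0.2351  0.5936]
 [-0.7772  0.6005  0.1879 -0.0427]
 [-0.002  -0.301   0.9536  0.2247]]
drive_roller [ 0.5366 -0.0861  0.0325] 0.61 [317. 210.]
```

View pics/w11c.png

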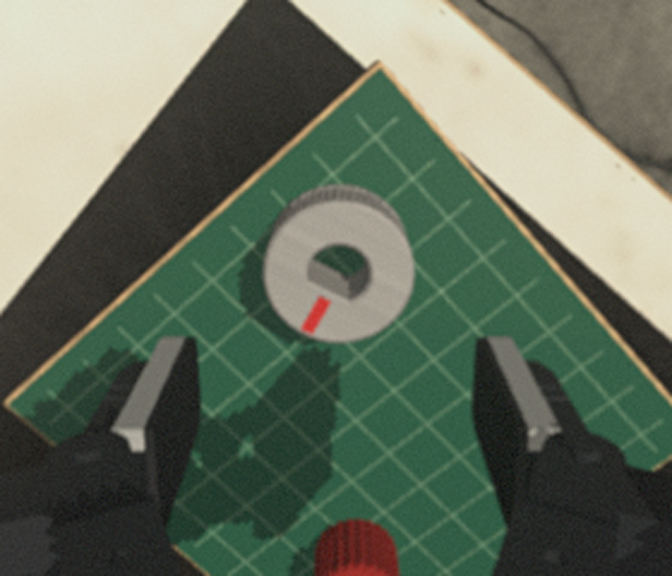

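Drive roller's top centre is at crop (339,270), stripe (325,298)–(308,332).

```bash
python3 - <<'E'
from h import *
np.set_printoptions(precision=4,suppress=True)
w=np.load("pics/w11.npy",allow_pickle=True).item();f=w["frame"].astype(int);m=(f[:,:,0]-f[:,:,1:].max(2))>50
M=np.zeros_like(m);M[215:245,300:325]=1;ys,xs=np.nonzero(m&M)
P=onz(w,np.c_[xs,ys],.033);q=P.mean(0);u,s,v=np.linalg.svd(P[:,:2]-q[:2]);d=v[0]*(-np.sign(v[0][0]));C=onz(w,(180+338.7/2.4,100+270/2.4),.033)[0]
print(len(xs),q,np.degrees(np.arctan2(d[1],d[0])),C,"radial",np.degrees(np.arctan2(*(q-C)[[1,0]])),"r",np.linalg.norm(q-C))
E
```

```text
96 [ 0.5216 -0.0927  0.033 ] -169.86978245772443 [ 0.5369 -0.0894  0.033 ] radial -167.9564377266971 r 0.015649190715597325
```

```bash
python3 -m jog '[0.001,0,0.05,0,0,0,0.3, 0.001,0,0.07,0,0,0,0.3, 0.001,0,0.07,0,0,0,0.3]'; python3 -m jog '[0,0,0,0,0,0,0.45, 0,0,0,0,0,0,0.6, 0,0,0,0,0,0,1, 0,0,0,0,0,0,1]'
```

```text
time_s: 17.05
eef_pos: [0.5366, -0.0892, -0.0017]
eef_rot: [-0.0, 0.943, 0.334, -0.001]
wrist_force: [-0.1, 0.7, -0.6]
opening: 0.7
grasp_force: 0.0
time_s: 17.55
eef_pos: [0.5388, -0.0898, 0.0008]
eef_rot: [0.001, 0.942, 0.334, 0.001]
wrist_force: [-0.6, -0.7, 7.9]
opening: 0.495
grasp_force: 61.6
```

```bash
python3 -m jog '[0,0,-0.05,0,0,0,1, 0,0,-0.095,0,0,0,1, -0.1807,0.1914,-0.095,0,0,0.7,1, -0.1807,0.1914,-0.095,0,0,0.7,1, -0.1807,0.1914,-0.095,0,0,0.7,1, -0.1807,0.1914,-0.095,0,0,0.7,1, -0.1807,0.1914,-0.095,0,0,0.7,1, -0.1807,0.1914,-0.095,0,0,0.7,1, -0.1807,0.1914,-0.095,0,0,0.7,1]'; python3 look.py w12; python3 -c "
import cv2
a=cv2.imread('pics/w12.png');cv2.imwrite('pics/w12c.png',cv2.resize(a[100:340,180:460],None,fx=2.4,fy=2.4,interpolation=2))"
```

```text
time_s: 18.68
eef_pos: [0.5175, -0.3497, 0.0934]
eef_rot: [-0.0, 1.0, -0.008, -0.0]
wrist_force: [0.3, 0.3, -1.5]
opening: 0.493
grasp_force: 62.1
18.725 [ 0.5176 -0.3496  0.0935] 0.4903745768698505
[[ 0.9999 -0.016  -0.0004]
 [-0.016  -0.9999  0.0008]
 [-0.0004 -0.0008 -1.    ]]
[[-0.016   0.9538  0.3     0.5926]
 [-0.9999 -0.0149 -0.0061 -0.3518]
 [-0.0013 -0.3     0.9539  0.2504]]
```

View pics/w12c.png

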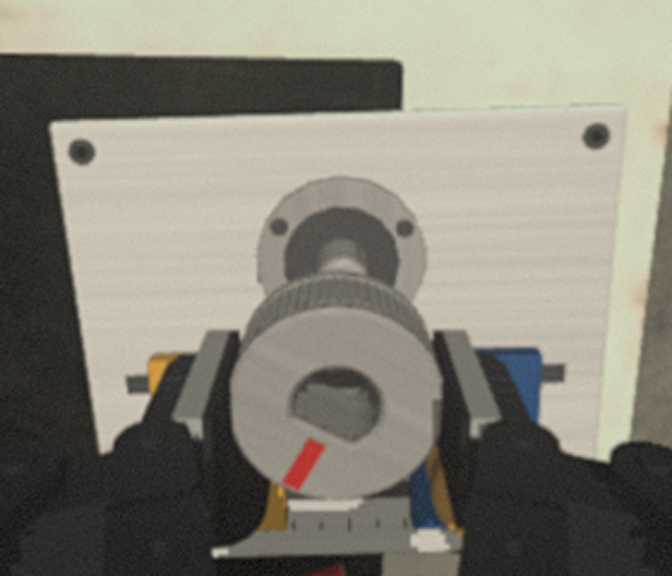

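Roller is held over the shaft: top centre (336,401), stripe (316,441)–(291,487), dark collar centre (341.5,~261).

```bash
python3 - <<'E'
from h import *
np.set_printoptions(precision=4,suppress=True)
w=np.load("pics/w12.npy",allow_pickle=True).item();f=w["frame"].astype(int);m=(f[:,:,0]-f[:,:,1:].max(2))>50
M=np.zeros_like(m);M[280:306,298:320]=1;ys,xs=np.nonzero(m&M)
F=lambda x,y:(x/2.4+180,y/2.4+100)
for z in(.123,.128):
    P=onz(w,np.c_[xs,ys],z);q=P.mean(0);u,s,v=np.linalg.svd(P[:,:2]-q[:2]);d=v[0]*(-np.sign(v[0][0]));C=onz(w,F(336,401),z)[0]
    print(z,len(xs),q,np.degrees(np.arctan2(d[1],d[0])),C,"radial",np.degrees(np.arctan2(*(q-C)[[1,0]])),"r",np.linalg.norm(q-C),s)
    print(onz(w,[F(231,401),F(441,401)],z))
t=np.linspace(0,2*np.pi,73)
# what pixels the collar rim (r=13?) and shaft predicted
print(onz(w,[F(285,258),F(398,258),F(341.5,207)],.046))
pr=proj(w,np.c_[.517+.0*t,-.3525+0*t,.046+0*t])[0];print((pr-[180,100])*2.4)
E
```

```text
0.123 176 [ 0.5005 -0.3432  0.123 ] 151.05173823137426 [ 0.5153 -0.3505  0.123 ] radial 153.68458787876915 r 0.016515494925610417 [0.048  0.0159]
[[ 0.5156 -0.329   0.123 ]
 [ 0.5149 -0.372   0.123 ]]
0.128 176 [ 0.5041 -0.3435  0.128 ] 151.05173823137426 [ 0.5183 -0.3506  0.128 ] radial 153.68458787876835 r 0.015867455613301027 [0.0461 0.0153]
[[ 0.5186 -0.3299  0.128 ]
 [ 0.518  -0.3712  0.128 ]]
[[ 0.5187 -0.3349  0.046 ]
 [ 0.5182 -0.3696  0.046 ]
 [ 0.5347 -0.3525  0.046 ]]
[342.3567 262.3487]
```

```bash
python3 -m jog '[0,0.0018,0.02,0,0,0,1, 0,0.0018,0.035,0,0,0,1, 0,0.0018,0.04,0,0,0,1, 0,0.0018,0.04,0,0,0,1]'; python3 -m jog '[0,0,0.004,0,0,0,1, 0,0,0.008,0,0,0,1, 0,0,0.008,0,0,0,1]'
```

```text
time_s: 19.23
eef_pos: [0.5169, -0.3527, 0.0524]
eef_rot: [-0.001, 1.0, -0.009, -0.001]
wrist_force: [-0.2, 0.7, -2.4]
opening: 0.491
grasp_force: 62.1
time_s: 19.6
eef_pos: [0.5189, -0.3535, 0.0483]
eef_rot: [0.0, 1.0, -0.009, 0.001]
wrist_force: [-1.4, 4.5, 11.7]
opening: 0.49
grasp_force: 63.6
```

Contact came on top of the D (bottom ≈ 0.061 m, 12 N). I search with small turns under light pressure.

```bash
python3 -m jog '[0,0,0.001,0,0,0.03,1, 0,0,0.001,0,0,0.06,1, 0,0,0.001,0,0,0.06,1]'; python3 -m jog '[0,0,0,0,0,0.03,1, 0,0,0,0,0,0.05,1, 0,0,0,0,0,0.05,1]';python3 -m jog '[0,0,0,0,0,-0.08,1, 0,0,0,0,0,-0.16,1, 0,0,0,0,0,-0.16,1]'
```

```text
time_s: 19.98
eef_pos: [0.5187, -0.3526, 0.0455]
eef_rot: [-0.0, 0.999, -0.039, 0.001]
wrist_force: [3.0, 4.7, 1.3]
opening: 0.494
grasp_force: 62.6
time_s: 20.35
eef_pos: [0.5185, -0.3525, 0.0453]
eef_rot: [-0.0, 0.998, -0.064, 0.001]
wrist_force: [2.1, 5.3, 1.5]
opening: 0.491
grasp_force: 62.5
time_s: 20.72
eef_pos: [0.5188, -0.3526, 0.0452]
eef_rot: [-0.0, 1.0, 0.016, 0.001]
wrist_force: [4.9, 4.5, -1.0]
opening: 0.493
grasp_force: 62.3
```

It dropped in (z 0.0455, force about 1 N). I turn back to mid-play, ease the side force and lower.

```bash
python3 -m jog '[0.001,-0.001,0,0,0,0.08,1, 0.001,-0.001,0.004,0,0,0.08,1, 0.001,-0.001,0.008,0,0,0.08,1, 0.001,-0.001,0.008,0,0,0.08,1]'; python3 -c "
from h import *;print(get_obs()['torque'])"
```

```text
time_s: 21.22
eef_pos: [0.5184, -0.352, 0.036]
eef_rot: [-0.0, 1.0, -0.024, 0.0]
wrist_force: [2.2, 1.0, -4.0]
opening: 0.492
grasp_force: 62.0
[ 0.21265815 -0.43038134 -0.01973348]
```

```bash
python3 -m jog '[0,0,0.002,0,0,0,1, 0,0,0.003,0,0,0,1, 0,0,0.003,0,0,0,1]'; python3 -m jog '[0,0,0,0,0,0,0.45, 0,0,0,0,0,0,0.3, 0,0,0,0,0,0,0.3, 0,0,-0.03,0,0,0,0.3, 0,0,-0.09,0,0,0,0.3, 0,0,-0.09,0,0,0,0.3]'; python3 look.py w13 drive_roller; python3 - <<'E'
from h import *
w=np.load("pics/w13.npy",allow_pickle=True).item();f=w["frame"].astype(int);m=(f[:,:,0]-f[:,:,1:].max(2))>50
a=proj(w,[.5173,-.3524,.068])[0].round().astype(int);print(a)
M=np.zeros_like(m);M[a[1]-5:a[1]+55,a[0]-45:a[0]+20]=1;ys,xs=np.nonzero(m&M)
P=onz(w,np.c_[xs,ys],.068);q=P.mean(0);u,s,v=np.linalg.svd(P[:,:2]-q[:2]);d=v[0]*(-np.sign(v[0][0]));print(len(xs),q,np.degrees(np.arctan2(d[1],d[0])),np.linalg.norm(q[:2]-[.5173,-.3524]))
E
```

```text
time_s: 21.6
eef_pos: [0.5185, -0.3521, 0.0358]
eef_rot: [-0.0, 1.0, -0.024, -0.0]
wrist_force: [-3.6, 7.7, 14.3]
opening: 0.489
grasp_force: 64.0
time_s: 22.35
eef_pos: [0.5212, -0.3553, 0.1294]
eef_rot: [0.004, 1.0, -0.024, 0.004]
wrist_force: [-0.2, -0.0, 0.4]
opening: 0.699
grasp_force: 0.0
22.4 [ 0.5197 -0.3539  0.1264] 0.6975130524881756
[[ 0.9988 -0.0482  0.004 ]
 [-0.0481 -0.9988 -0.0042]
 [ 0.0042  0.004  -1.    ]]
[[-0.0478  0.9552  0.2921  0.595 ]
 [-0.9988 -0.0477 -0.0073 -0.3584]
 [ 0.007  -0.2921  0.9564  0.2871]]
drive_roller [ 0.5244 -0.356   0.0674] 0.69 [319. 199.]
[315 208]
494 [ 0.48667417 -0.32768849  0.068     ] 138.11523576572947 0.039352253386011955
```

```bash
python3 - <<'E'
from h import *
p=camera("side");np.save("pics/s2",p,allow_pickle=True);t=camera("top")
w=np.load("pics/w13.npy",allow_pickle=True).item()
C=lambda p,x0,y0,x1,y1,W,H:cv2.resize(np.array(p["frame"])[y0:y1,x0:x1,::-1],(W,H),interpolation=2)
a=C(w,180,140,440,300,800,300*1)
a=C(w,200,150,420,290,440,280)
b=C(p,280,130,380,205,360,270)
a=cv2.resize(a,(480,305));b=C(p,285,135,375,205,320,249)
im=np.zeros((560,800,3),np.uint8);im[:305,:480]=a;im[:249,480:]=b
d=C(p,285,150,345,190,375,250);e=C(t,360,170,440,235,307,250);im[306:556,:375]=d;im[306:556,400:707]=e
cv2.imwrite("pics/comp.png",im)
E
```

```text
(no output)
```

View pics/comp.png

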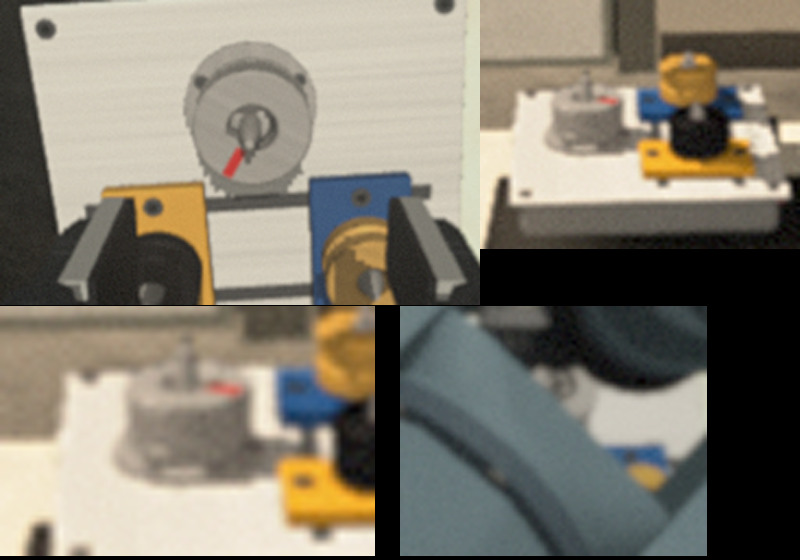

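Composite: the drive roller sits level round the shaft with its stripe (230,165) along the seat's; brass and black are down on their pins. I check the height by triangulating the stripe from both cameras.

```bash
python3 - <<'E'
from h import *
np.set_printoptions(precision=4,suppress=True)
w=np.load("pics/w13.npy",allow_pickle=True).item();s=np.load("pics/s2.npy",allow_pickle=True).item()
def red(p,b,z):
    f=p["frame"].astype(int);m=(f[:,:,0]-f[:,:,1:].max(2))>50;M=np.zeros_like(m);x0,y0,x1,y1=b;M[y0:y1,x0:x1]=1;m=m&M
    ys,xs=np.nonzero(m);P=onz(p,np.c_[xs,ys],z);c=P.mean(0);v=np.linalg.svd(P[:,:2]-c[:2])[2][0];v=v*-np.sign(v[0])
    print(len(xs),c,"yaw",np.degrees(np.arctan2(v[1],v[0])));return xs.mean(),ys.mean()
a=red(w,(295,210,318,236),.068);b=red(s,(312,158,328,170),.068)
print(tri([w,s],[a,b]),a,b)
# control: seat tip and plate height with same pair
A=(200+249*220/480,150+158*140/305);B=(285+187/6.25,150+(338-306)/6.25)
print("tip",tri([w,s],[A,B]))
for z in(.065,.068,.071,.074):print(z,proj(s,[.5173-.0157*.84,-.3524+.0157*.54,z]).round(1),proj(w,[.5173-.0157*.84,-.3524+.0157*.54,z]).round(1))
E
```

```text
71 [ 0.5037 -0.3451  0.068 ] yaw 150.9920265313607
8 [ 0.5049 -0.3443  0.068 ] yaw 133.93691903257653
[ 0.5043 -0.345   0.068 ] (np.float64(306.5774647887324), np.float64(224.50704225352112)) (np.float64(320.625), np.float64(162.625))
tip [ 0.5144 -0.3514  0.0838]
0.065 [[321. 164.]] [[305.3 222.7]]
0.068 [[321.  162.7]] [[305.1 224.1]]
0.071 [[321.  161.4]] [[305.  225.6]]
0.074 [[320.9 160.1]] [[304.8 227.1]]
```

Stripe triangulates to z = 0.068 and yaw 151°, so the drive roller is fully home. Next, the cap.

```bash
python3 -m jog '[-0.0773,-0.1803,0,0,0,-0.048,0.4, -0.0773,-0.1803,0,0,0,-0.048,0.4, -0.0773,-0.1803,0,0,0,-0.048,0.4, -0.0773,-0.1803,0,0,0,-0.048,0.4, -0.0773,-0.1803,0.05,0,0,-0.048,0.4, -0.0773,-0.1803,0.065,0,0,-0.048,0.4, -0.0773,-0.1803,0.065,0,0,-0.048,0.4]'; python3 look.py w14 red_cap; python3 - <<'E'
from h import *
np.set_printoptions(precision=4,suppress=True)
w=np.load("pics/w14.npy",allow_pickle=True).item();f=w["frame"].astype(int);m=((f[:,:,0]-f[:,:,1:].max(2))>50).astype(np.uint8)
n,l,st,c=cv2.connectedComponentsWithStats(m)
for i in range(1,n):
    if st[i,4]>100: print(st[i],c[i])
# predicted silhouette of a cap 30 dia, z .011-.035 at guess -> fit xy
i=1+st[1:,4].argmax() if n>1 else 0
t=np.linspace(0,2*np.pi,60)
def box(x,y):
    P=np.vstack([np.c_[x+.015*np.cos(t),y+.015*np.sin(t),z+0*t] for z in(.011,.035)]);q=proj(w,P);return np.r_[q.min(0),q.max(0)]
from scipy.optimize import least_squares
i=min((i for i in range(1,n) if st[i,4]>100),key=lambda i:np.hypot(*(c[i]-[320,212])))
B=np.r_[st[i,0],st[i,1],st[i,0]+st[i,2],st[i,1]+st[i,3]]-.5
r=least_squares(lambda v:box(*v)-B,[.4495,-.168]);print(r.x,r.fun)
E
```

```text
time_s: 23.42
eef_pos: [0.4488, -0.1683, 0.0571]
eef_rot: [-0.001, 1.0, -0.0, -0.002]
wrist_force: [0.9, -1.1, -0.2]
opening: 0.601
grasp_force: 0.0
23.475 [ 0.4498 -0.1689  0.0584] 0.6021112400361867
[[ 1.     -0.0009 -0.0011]
 [-0.0009 -1.      0.0007]
 [-0.0011 -0.0007 -1.    ]]
[[-0.0005  0.9531  0.3027  0.5244]
 [-1.      0.0003 -0.0025 -0.1694]
 [-0.0024 -0.3027  0.9531  0.2139]]
red_cap [ 0.4549 -0.1678  0.0367] 0.76 [318. 214.]
[ 511  171   93  101 2242] [555.409  197.6347]
[ 297  192   44   50 1723] [318.852  216.7882]
[504 301  45  19 438] [526.9909 309.8881]
[ 0.4485 -0.1681] [-0.7952 -1.4572  0.794   1.4843]
```

```bash
python3 -m jog '[-0.001,-0.0005,0.045,0,0,0,0.4, -0.001,-0.0005,0.059,0,0,0,0.4, -0.001,-0.0005,0.059,0,0,0,0.4]'; python3 -m jog '[0,0,0,0,0,0,0.6, 0,0,0,0,0,0,0.7, 0,0,0,0,0,0,1, 0,0,0,0,0,0,1]'
```

```text
time_s: 23.9
eef_pos: [0.4486, -0.1679, -0.0005]
eef_rot: [-0.0, 1.0, -0.0, -0.001]
wrist_force: [-0.1, 0.4, -0.4]
opening: 0.604
grasp_force: 0.0
time_s: 24.4
eef_pos: [0.45, -0.1688, 0.0012]
eef_rot: [0.001, 1.0, 0.0, 0.001]
wrist_force: [-0.7, 0.3, 6.1]
opening: 0.327
grasp_force: 59.5
```

```bash
python3 -m jog '[0,0,-0.05,0,0,0,1, 0,0,-0.092,0,0,0,1, 0.0688,0.1843,-0.092,0,0,0,1, 0.0688,0.1843,-0.092,0,0,0,1, 0.0688,0.1843,-0.092,0,0,0,1, 0.0688,0.1843,-0.092,0,0,0,1, 0.0688,0.1843,-0.092,0,0,0,1, 0.0688,0.1843,-0.092,0,0,0,1]'; python3 look.py w15 red_cap; python3 - <<'E'
from h import *
np.set_printoptions(precision=4,suppress=True)
w=np.load("pics/w15.npy",allow_pickle=True).item();f=w["frame"].astype(int);m=((f[:,:,0]-f[:,:,1:].max(2))>50).astype(np.uint8)
n,l,st,c=cv2.connectedComponentsWithStats(m)
for i in range(1,n):
    if st[i,4]>60: print(st[i],c[i])
t=np.linspace(0,2*np.pi,60)
for x in(.514,.5175,.520):
    P=np.vstack([np.c_[x+.015*np.cos(t),-.3523+.015*np.sin(t),z+0*t] for z in(.102,.126)]);q=proj(w,P);print(x,q.min(0),q.max(0))
E
```

```text
time_s: 25.4
eef_pos: [0.5171, -0.3505, 0.0914]
eef_rot: [-0.001, 1.0, 0.0, -0.0]
wrist_force: [-1.3, 0.5, 0.1]
opening: 0.333
grasp_force: 59.5
25.45 [ 0.5173 -0.3505  0.0916] 0.33100802982567684
[[ 1.      0.0011 -0.0005]
 [ 0.0011 -1.      0.0007]
 [-0.0005 -0.0007 -1.    ]]
[[ 0.0012  0.9538  0.3003  0.5922]
 [-1.      0.0015 -0.0009 -0.3513]
 [-0.0013 -0.3003  0.9538  0.2484]]
red_cap [ 0.5235 -0.3486  0.1247] 0.91 [314. 255.]
[ 291  224   58   71 3211] [319.7169 260.6145]
[240 251  22  33 249] [249.0241 262.3896]
[209 363  21  13 168] [219.2143 369.244 ]
0.514 [290.5467 225.1685] [353.5293 301.0797]
0.5175 [290.3402 219.1348] [353.7884 294.9833]
0.52 [290.1905 214.7762] [353.9762 290.5764]
```

```bash
python3 -m jog '[0.0005,0.001,0.012,0,0,0,1, 0.0005,0.001,0.024,0,0,0,1, 0.0005,0.001,0.032,0,0,0,1, 0.0005,0.001,0.034,0,0,0,1, 0.0005,0.001,0.034,0,0,0,1]'
```

```text
time_s: 26.12
eef_pos: [0.5178, -0.3528, 0.0582]
eef_rot: [-0.001, 1.0, -0.0, -0.001]
wrist_force: [-3.9, 4.1, 10.2]
opening: 0.328
grasp_force: 60.7
```

```bash
python3 -m jog '[0,0,0,0,0,0,0.5, 0,0,0,0,0,0,0.4, 0,0,0,0,0,0,0.4, 0,0,-0.03,0,0,0,0.4, 0,0,-0.08,0,0,0,0.4, 0,0,-0.08,0,0,0,0.4, -0.05,0,-0.12,0,0,0,0.4, -0.05,0,-0.12,0,0,0,0.4, -0.05,0,-0.12,0,0,0,0.4]'; python3 look.py w16 red_cap brass_roller black_roller drive_roller; python3 - <<'E'
from h import *
from scipy.optimize import least_squares
np.set_printoptions(precision=4,suppress=True)
w=np.load("pics/w16.npy",allow_pickle=True).item();s=camera("side");t=np.linspace(0,2*np.pi,60)
for nm,p in(("w",w),("s",s)):
    f=p["frame"].astype(int);m=((f[:,:,0]-f[:,:,1:].max(2))>50).astype(np.uint8)
    n,l,st,c=cv2.connectedComponentsWithStats(m);a=proj(p,[.5173,-.3524,.08])[0]
    i=min((i for i in range(1,n) if st[i,4]>40),key=lambda i:np.hypot(*(c[i]-a)))
    B=np.r_[st[i,0],st[i,1],st[i,0]+st[i,2],st[i,1]+st[i,3]]-.5
    P=np.vstack([np.c_[.5173+.015*np.cos(t),-.3524+.015*np.sin(t),z+0*t] for z in(.068,.092)]);q=proj(p,P);print(nm,"seen",B,"pred",q.min(0),q.max(0))
for n in("red_cap","brass_roller","black_roller","dye_bottle"):
    for r in spot_in(s,n)[:1]: print(n,r)
E
```

```text
time_s: 27.25
eef_pos: [0.4679, -0.3532, 0.1769]
eef_rot: [-0.0, 1.0, -0.0, 0.0]
wrist_force: [0.4, 0.0, -0.8]
opening: 0.6
grasp_force: 0.0
27.3 [ 0.468  -0.3529  0.1764] 0.5962684449394704
[[ 1.     -0.0004 -0.0005]
 [-0.0004 -1.      0.0011]
 [-0.0005 -0.0011 -1.    ]]
[[-0.0005  0.9541  0.2995  0.543 ]
 [-1.     -0.0003 -0.0008 -0.3539]
 [-0.0007 -0.2995  0.9541  0.3339]]
red_cap [ 0.5214 -0.3541  0.0952] 0.77 [320. 131.]
brass_roller [ 0.4607 -0.3942  0.0747] 0.84 [363. 196.]
black_roller [ 0.4548 -0.3144  0.0664] 0.71 [279. 199.]
drive_roller [ 0.5267 -0.3523  0.0666] 0.9 [318. 122.]
drive_roller [ 0.4736 -0.3907  0.0506] 0.17 [357. 176.]
w seen [301.5 116.5 336.5 153.5] pred [299.4964 115.1537] [336.503  154.0195]
s seen [307.5 148.5 320.5 163.5] pred [307.5574 148.4334] [321.7744 163.9231]
red_cap {'xyz': [0.5173, -0.3434, 0.0802], 'confidence': 0.44}
brass_roller {'xyz': [0.4537, -0.3748, 0.0643], 'confidence': 0.52}
black_roller {'xyz': [0.4518, -0.2988, 0.0636], 'confidence': 0.61}
dye_bottle {'xyz': [0.4541, 0.0634, 0.0468], 'confidence': 0.76}
```

The cap's outline fits its seated pose in both views. One numeric check on the heights of black and brass before handing in.

```bash
python3 - <<'E'
from h import *
np.set_printoptions(precision=1,suppress=True)
s=camera("side");w=camera("wrist");t=np.linspace(0,2*np.pi,60)
def msk(p,kind):
    f=p["frame"].astype(int);h=cv2.cvtColor(p["frame"],cv2.COLOR_RGB2HSV).astype(int)
    return (f.max(2)<75) if kind=="k" else (h[:,:,0]>12)&(h[:,:,0]<26)&(h[:,:,1]>90)&(f[:,:,0]>70)
for nm,x,y,k in(("black",.4523,-.3107,"k"),("brass",.4524,-.3955,"y")):
  for cn,p in(("s",s),("w",w)):
    P=np.vstack([np.c_[x+.018*np.cos(t),y+.018*np.sin(t),z+0*t] for z in(.05,.072)]);q=proj(p,P);a,b=q.min(0),q.max(0)
    m=msk(p,k);x0,x1=int(a[0])-6,int(b[0])+7;cx=int((a[0]+b[0])/2)
    ys=[np.nonzero(m[int(a[1])-8:int(b[1])+9,c])[0]+int(a[1])-8 for c in(cx-4,cx,cx+4)]
    cy=int((a[1]+b[1])/2);xs=np.nonzero(m[cy,x0:x1])[0]+x0
    print(nm,cn,"pred",a,b,"cols",[(v.min(),v.max()) if len(v) else None for v in ys],"row",(xs.min(),xs.max()) if len(xs) else None)
E
```

```text
black s pred [337.4 163.2] [354.7 179.6] cols [(np.int64(165), np.int64(178)), (np.int64(169), np.int64(179)), (np.int64(164), np.int64(178))] row (np.int64(339), np.int64(354))
black w pred [254.9 179. ] [295. 221.] cols [(np.int64(184), np.int64(220)), (np.int64(172), np.int64(221)), (np.int64(183), np.int64(221))] row (np.int64(257), np.int64(293))
brass s pred [335.8 149.3] [351.9 164.2] cols [(np.int64(149), np.int64(163)), (np.int64(154), np.int64(164)), (np.int64(149), np.int64(163))] row (np.int64(335), np.int64(351))
brass w pred [343.1 179. ] [383.1 221. ] cols [(np.int64(180), np.int64(220)), (np.int64(180), np.int64(220)), (np.int64(181), np.int64(220))] row (np.int64(345), np.int64(382))
```

All match their fully seated outlines.

```bash
python3 -c "
from bench import hand_in;print(hand_in())"
```

```text
the job is handed in; nothing more can be done
None
```

The job is handed in after about 27 s of the 88 s: brass is on the blue pin, black on the yellow, the drive roller is home on the shaft with the red cap on top, and the bottle was left alone; the camera checks agreed with all four seated, but hand-in returned no verdict.

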